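# Set the bench timer beside the drill press

### The arm

A 6-joint arm with a two-finger parallel gripper is mounted at the origin on the work surface. World frame = base frame: x ahead of the robot, y to its left, z up, the work surface at z = 0. Lengths are in m, angles in rad, forces in N, time in s.
With the tool pointing down it reaches from about 0.25 to 0.775 m from the base axis. Payload 4 kg.
Tool frame: the origin (TCP) lies between the finger pads; the fingertips stand tips_ahead ahead of it and the grasp point (between the pads) lies 3 mm ahead of it (tips_ahead is the distance from the TCP to the fingertips, in m); z points along the fingers, y is the line along which they close (so a half turn about z gives the same grasp; the last joint's range is limited). The gripper opens to 94 mm and grips with 3 to 60 N. Pads are 16 mm wide; open, the fingers measure 119 mm over their backs; the gripper's body (75 mm by 177 mm) begins 78 mm behind the grasp point.
Start: joints at [1.04, 0.087, 1.371, -0, 1.684, -0.103], TCP at [0.228, 0.5, 0.228] pointing down, gripper open.
Joint ranges: [-3.1, 3.1], [-0.76, 2.03], [0.27, 2.55], [-1.08, 4.22], [0.17, 2.65], [-2.57, 2.57]. Speed limits (rad/s): [2.79, 2.79, 3.14, 3.14, 3.14, 3.14].

### API

Orientations are given as a unit quaternion [w, x, y, z].
In Python, from rig import * gives the robot as it stands.
- The arm moves only by the tool servo_tool, never from a script. Its argument "steps" is a list that holds one entry, the list of rows, each a list of 6 numbers: the shift along the world's x, y, z in mm, then the turn, a rotation vector about the world's x, y, z in rad. In form: [[[tx, ty, tz, wx, wy, wz], ...]]. A call has exactly 8 rows; each row is the pose to reach, as a shift and turn from the pose commanded when the call began; what a row does not reach only later rows make up. A row lasts 1/8 s, in which the tool goes at most 62.5 mm and 10.7 degrees, less where a joint would pass 70% of its speed; a pose out of reach is approached as far as the arm can. A call with a gripper value outside its range is refused whole. "hand" is the opening, from 0 (shut) to 1 (fully open), set as the call begins (left out, the last holds). The fingers move at their own pace and stop on an object; "force" is the grip in N (left out, the last holds). Time passes only in rows, so rows that repeat a pose let the fingers close, or fill a call up. It gives the time, the measured TCP pose, the force, the opening and the grip force at its end, in the units of the state.
- sense(): the state, without advancing time (a new reading comes with each control period).
- grab_frame(name): name is "side" or "top" or "wrist"; returns a dict with "pixels" (400x640x3 uint8, blue, green, red), "z_map" (400x640 float32, m along the optical axis (not along the pixel's ray), 0 where there is no reading), "K" (3x3 intrinsics, pixels), "D" ([k1, k2, p1, p2, k3] as OpenCV has them; the pictures are not rectified), "world_from_camera" (4x4, takes a point from camera to world coordinates); the wrist camera has in their place "mount" (4x4, takes a point from camera to tool coordinates, whose origin is the TCP and whose axes are the flange's). Camera axes: x right, y up, looking along -z (the intrinsics and any distortion apply to the point x, -y, -z); pixel columns grow to the right and rows downward; lengths in m; the calibration is good to about 2 mm. A picture is of the moment at which its call begins: read the wrist's pose just before it.
- hand_in(): hands the job in; it is judged then, once.
The state is a dict: "t": time; "qpos": joint angles; "dq": joint speeds; "tau": joint torques, N m; "ee_pos": TCP position; "tcp_rot": TCP orientation; "contact_force": force on the tool from outside, world axes, zero at the start; "torque": the same for the moment, N m; "opening": finger opening in m; "finger_force": force on a finger pad.
Only numpy, scipy, OpenCV 4.12 (cv2) and the standard library are available. Lean on these libraries where they do the work, as an engineer would, in place of code of your own. Each camera call takes 0.05 s, during which the arm holds its last target. There are 200 camera calls.

### The job

Set the square wind-up timer for a drilling turn: turn the bar knob on its top clockwise until the knob's pointed end is at the one long, broad mark on its dial, pushing down on it while you turn so that the light case does not slide or spin round with the knob. Let go of it, standing where it stood, and do not touch or move the round timer.

Things in the scene. Friction and masses are not known exactly. Their poses are not given: they have to be found in the camera images.
- timer: Square wind-up timer: loose grey case 90 x 90 mm, 48 mm high, 0.2 kg, on rubber feet. Origin: centre of its underside on the bench, z up. On top, about the axis through the origin: a black knob, a disc 62 mm across (top at 53 mm) with a bar grip 14 mm thick, 44 mm long, from 53 to 79 mm height; one end is a pointed nose, with a white line on top. Case top: short dark ticks, one long broad white mark.
- timer_knob (a joint): Angle of the square timer's knob, rad, growing clockwise seen from above. At 0 the bar's nose points along the case's +x; at 1.35 at the long mark (1.35 rad clockwise of +x). Starts at 0 to 0.4, stops at 2.4, stays where left. Stiff, 0.2 N m: unless pressed down (10 to 20 N is good) the case spins with it.
- timer_corner (a point): Point on the square timer's case at its top corner: x = y = 42 mm, z = 48 mm in the case's frame. Shows whether the case has slid or spun.
- round_timer: The other timer, to be left alone: loose round grey case 92 mm across, 48 mm high, 79 mm with its like bar knob. Origin: centre of its underside, z up. Farther from the robot than both timers stand a brass plumb bob (90 mm high), a green bit case (35 mm) and a steel countersink (56 mm).
Mind the look-alikes: they are no part of the job. Leave any turquoise look-alike of the timer alone.

How it is judged:
At the end, for the whole second after the job is handed in: The square timer's knob stands within 0.2 rad (11 degrees) of the long mark (1.35 rad), its case stands flat, at rest, with its origin and its corner within 15 mm of where they were at the start (so it has not spun more than about 14 degrees), and the round timer is within 15 mm of where it was (value of joint timer_knob between 1.15 and 1.55 rad and distance of each of timer_corner, timer, round_timer from where it was at the start of the episode below 0.015 m and angle between timer's own z axis and vertical below 0.1 rad and linear speed of timer below 0.02 m/s); the robot touches nothing.
It fails at once if the square timer's case spins, slides or is lifted: its corner or its origin gets more than 15 mm from where it was (distance of any of timer_corner, timer from where it was at the start of the episode above 0.015 m).
It fails at once if the round timer is touched by the fingers (over 2 N) or moved more than 15 mm (contact force between the fingers and round_timer above 2 N or distance of round_timer from where it was at the start of the episode above 0.015 m).
It also fails if it takes over 32 s, if anything falls off the work surface, if the arm or the gripper's body presses on something with over 40 N, if the wrist force passes 120 N, or if a joint passes its speed limit or range.

## Working session

There is one attempt and no reset: what is moved stays moved. The work goes in short steps, Python scripts to look and compute and a tool call to move; the robot and the scene stay as the last step left them, time stands still between calls to the robot, and variables do not carry over. Pictures are saved under pics/ and viewed, at most 10 in all, crops included, and the job is handed in when it is done.

Besides the shell and the picture viewer there is one more tool, called after "Call:" by a JSON object that holds its "method" and its "body". servo_tool: Moves the arm, as the interface text tells. Its arguments: {"type":"object","properties":{"steps":{"type":"array","items":{"type":"array","items":{"type":"array","items":{"type":"number"}}}},"hand":{"type":"number"},"force":{"type":"number"}},"required":["steps"]}

```bash
mkdir -p pics; cat > h.py <<'E'
from rig import *
import numpy as np, cv2
def world(f,u,v,z=None,T=None):
    """pixel -> world, by depth map or (if z) on plane z"""
    T=f["world_from_camera"] if T is None else T
    T=np.array(T)
    p=cv2.undistortPoints(np.array([[[u,v]]],float),np.array(f["K"]),np.array(f["D"]))[0,0]
    d=np.array([p[0],-p[1],-1.])
    R,o=T[:3,:3],T[:3,3]
    s=np.median(f["z_map"][int(v)-1:int(v)+2,int(u)-1:int(u)+2]) if z is None else (z-o[2])/(R@d)[2]
    return o+R@d*s
E
python3 - <<'E'
from h import *
s=sense();print({k:np.round(v,3).tolist() for k,v in s.items()})
import pickle
for n in("top","side"):
    f=grab_frame(n);cv2.imwrite(f"pics/{n}0.png",f["pixels"]);pickle.dump(f,open(n+".pkl","wb"))
E
```

```text
{'t': 0.0, 'qpos': [1.04, 0.088, 1.372, -0.0, 1.684, -0.103], 'dq': [0.001, -0.002, 0.0, -0.0, -0.002, -0.002], 'tau': [-0.0, -34.019, -30.242, 0.072, 0.033, -0.0], 'ee_pos': [0.228, 0.5, 0.226], 'tcp_rot': [-0.0, 0.212, 0.977, -0.001], 'contact_force': [0.767, -0.165, -0.478], 'torque': [0.014, -0.026, 0.018], 'finger_force': 0.0, 'opening': 0.094}
```

View pics/top0.png

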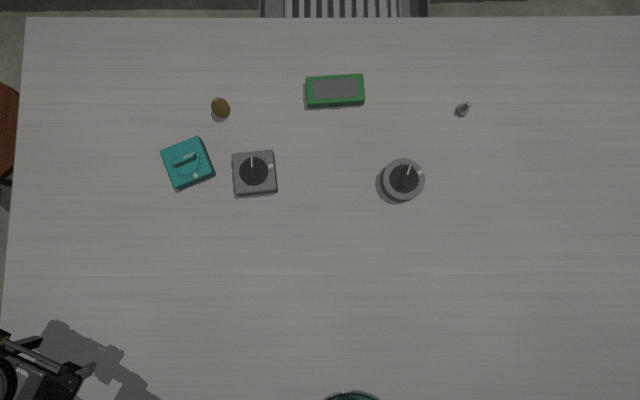

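Top view: the turquoise look-alike is at (187,163), the grey square timer at (254,172) and the grey round timer at (403,180). The grey square one fits the description. I'll confirm that in an enlarged crop.

```bash
python3 - <<'E'
from h import *
import pickle
f=pickle.load(open("top.pkl","rb"))
c=f["pixels"][140:205,220:290];cv2.imwrite("pics/c1.png",cv2.convertScaleAbs(cv2.resize(c,None,fx=8,fy=8,interpolation=cv2.INTER_CUBIC),alpha=1.6))
for p in((254,172),(403,180),(187,163)):print(world(f,*p), world(f,*p,z=.06))
z=f["z_map"]
# case-top mask by height
pts=[];px=[]
for v in range(140,205):
  for u in range(222,290):
    w=world(f,u,v)
    if .040<w[2]<.0495: pts.append(w)
pts=np.array(pts);print(len(pts),np.median(pts[:,2]));print(cv2.minAreaRect(pts[:,:2].astype(np.float32)*1000), pts.mean(0))
E
```

```text
[0.56087934 0.19984635 0.0788641 ] [0.56423685 0.2022705  0.06      ]
[ 0.54327764 -0.11037814  0.0788778 ] [ 0.54628953 -0.11408746  0.06      ]
[0.58548815 0.34679437 0.05203969] [0.58391046 0.34460744 0.06      ]
1067 0.046985186624450614
((567.384033203125, 205.33140563964844), (90.65258026123047, 89.81312561035156), 6.40846061706543) [0.56513407 0.20415721 0.04687733]
```

View pics/c1.png

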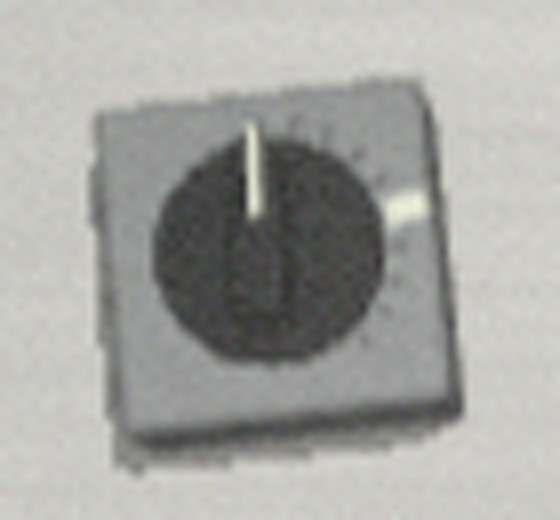

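It is square and grey, with one broad white mark on the right at crop (407,207) and the nose up at (252,125). Next I'll measure the angles and the axis.

```bash
python3 - <<'E'
from h import *
import pickle
f=pickle.load(open("top.pkl","rb"))
g=lambda x,y,z:world(f,220+x/8-.4,140+y/8-.4,z)
n1,n2=g(252,125,.079),g(258,215,.079);m1,m2=g(388,210,.048),g(425,203,.048);c=g(269,250,.053)
a=lambda d:np.arctan2(d[1],d[0])
print("nose",n1,n2,a(n1-n2),"mark",m1,m2,a(m2-m1),"c",c, a(n1-c),a((m1+m2)/2-c))
for p in((98,113),(418,82),(455,405),(132,430)):print(g(*p,.048))
pts=[]
for v in range(150,190):
  for u in range(235,275):
    w=world(f,u,v)
    if w[2]>.07: pts.append(w)
p=np.array(pts)[:,:2]*1000;print(len(p),cv2.minAreaRect(p.astype(np.float32)),p.mean(0))
print(grab_frame("wrist")["mount"])
E
```

```text
nose [0.59649013 0.20640557 0.079     ] [0.57255854 0.20447635 0.079     ] 0.08044007471765753 mark [0.57976001 0.17367749 0.048     ] [0.58165872 0.16374016 0.048     ] -1.3820032151051918 c [0.56798339 0.20486211 0.053     ] 0.05409081550951685 -1.2323404709155739
[0.60652918 0.2521554  0.048     ]
[0.61496256 0.16593606 0.048     ]
[0.52669806 0.15521534 0.048     ]
[0.52017794 0.24128222 0.048     ]
158 ((569.1367797851562, 205.44869995117188), (48.22279739379883, 14.136404037475586), 3.292534828186035) [568.49320056 204.86775741]
[[-3.45181403e-04  9.63980924e-01  2.65971161e-01  7.84384684e-02]
 [ 9.99998170e-01 -1.67756151e-04  1.90582505e-03 -9.92400879e-04]
 [ 1.88179729e-03  2.65971332e-01 -9.63979102e-01 -1.56182586e-01]
 [ 0.00000000e+00  0.00000000e+00  0.00000000e+00  1.00000000e+00]]
```

Call:
{"method": "servo_tool", "body": {"steps": [[[42, -37, 0, 0, 0, 0.06], [85, -74, 0, 0, 0, 0.12], [127, -111, 0, 0, 0, 0.18], [170, -148, 0, 0, 0, 0.24], [212, -185, 0, 0, 0, 0.3], [254, -221, 0, 0, 0, 0.37], [297, -258, -20, 0, 0, 0.43], [339, -295, -40, 0, 0, 0.487]]], "hand": 1}}

```text
t: 1.15
ee_pos: [0.5685, 0.2041, 0.187]
tcp_rot: [0.0, -0.03, 1.0, 0.0]
contact_force: [0.8, -0.5, -0.4]
opening: 0.0937
finger_force: 0.0
```

```bash
python3 - <<'E'
from h import *
import rig,pickle
from scipy.spatial.transform import Rotation as Ro
print([k for k in dir(rig) if not k.startswith('__')]); print(getattr(rig,'tips_ahead',None))
s=sense();f=grab_frame("wrist");print(s["t"],s["ee_pos"],s["tcp_rot"],s["contact_force"])
T=np.eye(4);T[:3,:3]=Ro.from_quat(np.roll(s["tcp_rot"],-1)).as_matrix();T[:3,3]=s["ee_pos"];print(T[:3,1])
f["world_from_camera"]=T@np.array(f["mount"]);pickle.dump(f,open("w.pkl","wb"));cv2.imwrite("pics/w1.png",f["pixels"])
P=[(u,v,*world(f,u,v)) for v in range(2,398,3) for u in range(2,638,3) if f["z_map"][v,u]>.05]
P=np.array(P);m=(P[:,4]>.072)&(P[:,4]<.083)&(np.hypot(P[:,2]-.567,P[:,3]-.205)<.04)
print(m.sum(),cv2.minAreaRect((P[m,2:4]*1000).astype(np.float32)))
m=(P[:,4]>.044)&(P[:,4]<.0505)&(np.hypot(P[:,2]-.567,P[:,3]-.205)<.08)
print(m.sum(),cv2.minAreaRect((P[m,2:4]*1000).astype(np.float32)))
E
```

```text
['Unreachable', 'grab_frame', 'hand_in', 'sense', 'tips_ahead']
0.022
1.15 [0.5684661  0.20410562 0.18696117] [ 1.92313159e-04 -3.04932175e-02  9.99534933e-01  2.10084287e-04] [ 0.77478491 -0.49641709 -0.41573983]
[-6.09581530e-02  9.98140239e-01  4.08244674e-04]
90 ((571.858154296875, 205.64236450195312), (47.857086181640625, 10.437457084655762), 3.3121378421783447)
565 ((568.903564453125, 204.00405883789062), (88.68611907958984, 88.31754302978516), 5.594789981842041)
```

View pics/w1.png

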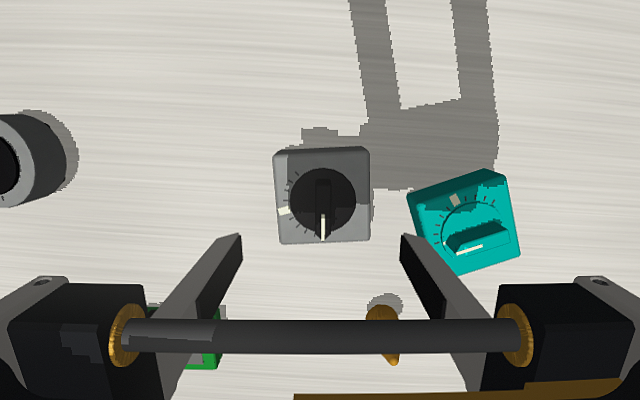

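The close view shows the timer centred between the fingers: case at (322,195), knob at (322,200), nose at the (322,238) end. The measured centre matches the TCP within 1 mm, so I'll descend.

Call:
{"method": "servo_tool", "body": {"steps": [[[0, 0, -30, 0, 0, 0], [0, 0, -60, 0, 0, 0], [0, 0, -85, 0, 0, 0], [0, 0, -100, 0, 0, 0], [0, 0, -107, 0, 0, 0], [0, 0, -107, 0, 0, 0], [0, 0, -107, 0, 0, 0], [0, 0, -107, 0, 0, 0]]], "hand": 0.4}}

```text
t: 2.2
ee_pos: [0.5678, 0.2056, 0.0816]
tcp_rot: [0.001, -0.03, 1.0, 0.0]
contact_force: [0.2, -0.3, 1.1]
opening: 0.0374
finger_force: 0.0
```

Call:
{"method": "servo_tool", "body": {"steps": [[[0, 0, 0, 0, 0, 0], [0, 0, 0, 0, 0, 0], [0, 0, 0, 0, 0, 0], [0, 0, 0, 0, 0, 0], [0, 0, 0, 0, 0, 0], [0, 0, 0, 0, 0, 0], [0, 0, 0, 0, 0, 0], [0, 0, 0, 0, 0, 0]]], "hand": 0, "force": 20}}

```text
t: 3.2
ee_pos: [0.5672, 0.2056, 0.0806]
tcp_rot: [0.0, -0.03, 1.0, 0.0]
contact_force: [0.7, 1.8, 0.2]
opening: 0.0137
finger_force: 20.0
```

Gripped on the 14 mm bar. Next I'll press down gently.

Call:
{"method": "servo_tool", "body": {"steps": [[[0, 0, -2, 0, 0, 0], [0, 0, -3, 0, 0, 0], [0, 0, -4, 0, 0, 0], [0, 0, -5, 0, 0, 0], [0, 0, -6, 0, 0, 0], [0, 0, -6, 0, 0, 0], [0, 0, -6, 0, 0, 0], [0, 0, -6, 0, 0, 0]]]}}

```text
t: 4.2
ee_pos: [0.5673, 0.2056, 0.0804]
tcp_rot: [0.001, -0.03, 1.0, 0.0]
contact_force: [-8.7, -1.2, 21.5]
opening: 0.0141
finger_force: 20.0
```

Call:
{"method": "servo_tool", "body": {"steps": [[[-1, 0, 1, 0, 0, -0.06], [-1, 0, 1, 0, 0, -0.12], [-1, 0, 1, 0, 0, -0.18], [-1, 0, 1, 0, 0, -0.24], [-1, 0, 1, 0, 0, -0.3], [-1, 0, 1, 0, 0, -0.36], [-1, 0, 1, 0, 0, -0.42], [-1, 0, 1, 0, 0, -0.42]]]}}

```text
t: 5.2
ee_pos: [0.5674, 0.2068, 0.0804]
tcp_rot: [0.002, 0.179, 0.984, 0.002]
contact_force: [-4.9, 0.7, 14.3]
opening: 0.0139
finger_force: 20.0
```

```bash
python3 - <<'E'
from h import *
s=sense();print(s["tcp_rot"],s["contact_force"],s["torque"])
f=grab_frame("top");cv2.imwrite("pics/t2.png",cv2.convertScaleAbs(cv2.resize(f["pixels"][140:205,220:290],None,fx=8,fy=8,interpolation=cv2.INTER_CUBIC),alpha=1.6))
f=grab_frame("wrist");cv2.imwrite("pics/w2.png",f["pixels"])
E
```

```text
[0.00212388 0.17917559 0.98381294 0.00192178] [-4.93225589  0.73586976 14.33160537] [0.23284263 0.98752972 0.08805271]
```

View pics/w2.png

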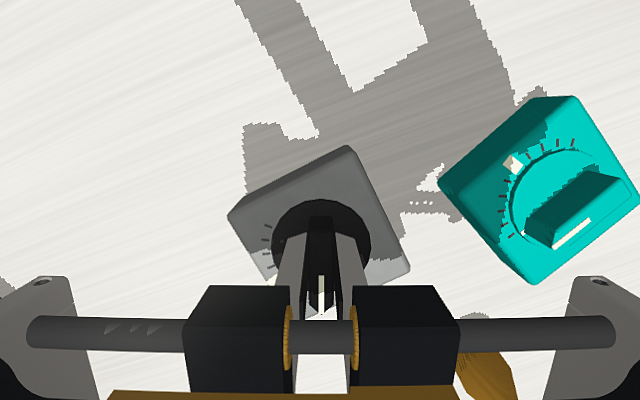

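The case stays square to the bench while the gripper has turned 0.42 rad. The dial mark side has swung toward the nose (case at (320,215), nose at (320,300)), so I'll go on.

Call:
{"method": "servo_tool", "body": {"steps": [[[0, -1, -0.5, 0, 0, -0.06], [0, -1, -0.5, 0, 0, -0.12], [0, -1, -0.5, 0, 0, -0.18], [0, -1, -0.5, 0, 0, -0.24], [0, -1, -0.5, 0, 0, -0.3], [0, -1, -0.5, 0, 0, -0.36], [0, -1, -0.5, 0, 0, -0.42], [0, -1, -0.5, 0, 0, -0.44]]]}}

```text
t: 6.3
ee_pos: [0.5685, 0.2072, 0.0804]
tcp_rot: [0.003, 0.389, 0.921, 0.004]
contact_force: [-2.6, 4.1, 14.2]
opening: 0.0141
finger_force: 20.1
```

Call:
{"method": "servo_tool", "body": {"steps": [[[0, 0, 0, 0, 0, -0.06], [0, 0, 0, 0, 0, -0.12], [0, 0, 0, 0, 0, -0.18], [0, 0, 0, 0, 0, -0.24], [0, 0, 0, 0, 0, -0.3], [0, 0, 0, 0, 0, -0.36], [0, 0, 0, 0, 0, -0.42], [0, 0, 0, 0, 0, -0.435]]]}}

```text
t: 7.3
ee_pos: [0.5698, 0.2065, 0.0804]
tcp_rot: [0.003, 0.579, 0.815, 0.005]
contact_force: [1.4, 3.1, 13.5]
opening: 0.0136
finger_force: 20.1
```

```bash
python3 - <<'E'
from h import *
s=sense();print(s["tcp_rot"],s["contact_force"],s["torque"], 2*np.arctan2(s["tcp_rot"][1],s["tcp_rot"][2]))
f=grab_frame("wrist");cv2.imwrite("pics/w3.png",f["pixels"])
E
```

```text
[0.0030266  0.57920511 0.81516048 0.00506688] [ 1.40084201  3.07432993 13.50773737] [0.5245766  0.01106741 0.19711144] 1.2355312421460805
```

View pics/w3.png

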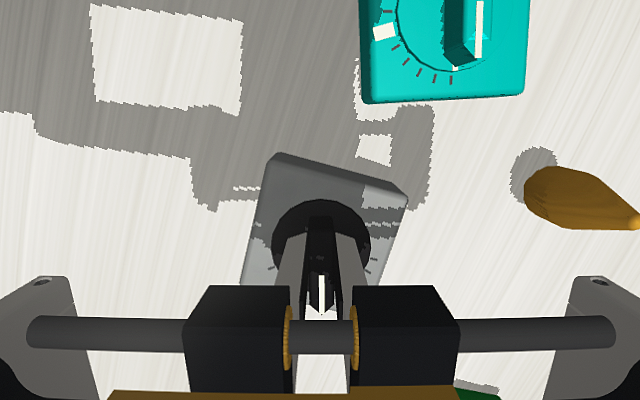

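The nose at (320,300) now points to the mark side of the case. Next I'll unload, open, lift and check.

Call:
{"method": "servo_tool", "body": {"steps": [[[0, 0, 2, 0, 0, 0], [0, 0, 3, 0, 0, 0], [0, 0, 3, 0, 0, 0], [0, 0, 3, 0, 0, 0], [0, 0, 3, 0, 0, 0], [0, 0, 3, 0, 0, 0], [0, 0, 3, 0, 0, 0], [0, 0, 3, 0, 0, 0]]]}}

```text
t: 8.35
ee_pos: [0.5687, 0.2053, 0.0806]
tcp_rot: [0.002, 0.579, 0.815, 0.003]
contact_force: [2.0, 2.5, 7.6]
opening: 0.0142
finger_force: 20.0
```

Call:
{"method": "servo_tool", "body": {"steps": [[[0, 0, 0, 0, 0, 0], [0, 0, 0, 0, 0, 0], [0, 0, 0, 0, 0, 0], [0, 0, 0, 0, 0, 0], [0, 0, 1, 0, 0, 0], [0, 0, 15, 0, 0, 0], [0, 0, 45, 0, 0, 0], [0, 0, 80, 0, 0, 0]]], "hand": 0.5}}

```text
t: 9.35
ee_pos: [0.566, 0.2044, 0.1594]
tcp_rot: [-0.0, 0.579, 0.815, -0.0]
contact_force: [0.7, 0.1, -0.0]
opening: 0.0468
finger_force: 0.0
```

Call:
{"method": "servo_tool", "body": {"steps": [[[-30, 0, 20, 0, 0, 0], [-75, 0, 40, 0, 0, 0], [-120, 0, 40, 0, 0, 0], [-170, 0, 40, 0, 0, 0], [-220, 0, 40, 0, 0, 0], [-240, 0, 40, 0, 0, 0], [-240, 0, 40, 0, 0, 0], [-240, 0, 40, 0, 0, 0]]]}}

```text
t: 10.35
ee_pos: [0.3271, 0.2045, 0.1988]
tcp_rot: [0.001, 0.579, 0.815, 0.001]
contact_force: [-0.4, 0.0, -0.5]
opening: 0.0471
finger_force: 0.0
```

```bash
python3 - <<'E'
from h import *
f=grab_frame("top")
c=f["pixels"][140:205,220:290];cv2.imwrite("pics/c3.png",cv2.convertScaleAbs(cv2.resize(c,None,fx=8,fy=8,interpolation=cv2.INTER_CUBIC),alpha=1.6))
W=np.array([world(f,u,v) for v in range(140,205) for u in range(222,290)])
for lo,hi in((.040,.0495),(.07,.09)):
  p=W[(W[:,2]>lo)&(W[:,2]<hi)];print(cv2.minAreaRect((p[:,:2]*1000).astype(np.float32)),p.mean(0))
E
```

```text
((566.7274780273438, 201.5385284423828), (90.24579620361328, 90.14679718017578), 3.645427703857422) [0.56471776 0.2004648  0.04691208]
((567.55517578125, 198.8603973388672), (14.506328582763672, 48.75960922241211), 19.60111427307129) [0.56669846 0.19927123 0.07724994]
```

View pics/c3.png

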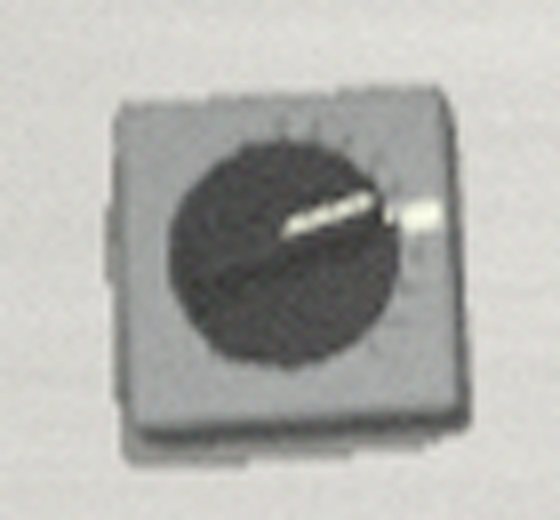

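The nose line runs (285,232)→(372,195) in the crop, pointing at the broad mark at (415,215). The knob is at about 1.25–1.29 rad, and the case shifted about 4 mm with 3° of spin. All of this is within tolerance, so I'll hand in.

```bash
python3 -c "
from rig import *
print(hand_in())"
```

```text
the job is handed in; nothing more can be done
None
```

The job is handed in with no verdict returned: I measured the square timer's knob at about 1.25–1.29 rad (1.15–1.55 allowed), its case moved about 4 mm and spun about 3°, the gripper let go and clear, and the round timer never approached.

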